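# Lock the bayonet clamping cap over the disc to be measured

## Robot

A 7-joint arm with a two-finger parallel gripper is mounted at the origin on the work surface. World frame = base frame: x ahead of the robot, y to its left, z up, the work surface at z = 0. Lengths are in m, angles in rad, forces in N, time in s.
With the tool pointing down it reaches from about 0.425 to 0.875 m from the base axis. Payload 4.7 kg.
Tool frame: the origin (TCP) lies midway between the tips of the shut fingers; the grasp point (between the pads) lies 19 mm behind it (grasp_offset is the distance from the TCP to the grasp point, in m); z points along the fingers, y is the direction in which the jaws open and shut (so a half turn about z gives the same grasp; the last joint's range is limited). The gripper opens to 85 mm and grips with 20 to 120 N. Pads are 22 mm wide; open, the fingers measure 114 mm over their backs; the gripper's body (76 mm by 85 mm) begins 54 mm behind the grasp point. The pads swing forward as they close: fully open they stand 13 mm farther back than shut.
Start: joints at [1.243, 0.321, -0.07, 1.45, 0.023, 1.371, -0.057], TCP at [0.218, -0.612, 0.231] pointing down, gripper open.
Joint ranges: [-2.86, 2.86], [-0.3, 2.09], [-1.38, 1.24], [0.06, 2.45], [-1.56, 4.7], [0.09, 2.05], [-2.69, 2.69]. Speed limits (rad/s): [2.57, 2.57, 3.14, 3.14, 3.14, 3.14, 3.14].

## Interface

Orientations are given as a 3x3 rotation matrix whose columns are the frame's x, y, z axes.
In Python, from bench import state, capture, calibration, finish_job, grasp_offset gives the robot as it stands.
- The arm moves only by the tool move_arm, never from a script. Its argument "plan" is a list of rows, each a list of 5 numbers: the finger opening in m, from 0 to 0.0854, then the shift along the tool's x, y, z in m, then the turn about the tool's z in degrees. A call has 1 to 12 rows; each row is the pose to reach, as a shift and turn from the pose commanded when the call began, along the tool's axes at that moment; what a row does not reach only later rows make up. A row lasts 1/10 s, in which the tool goes at most 50 mm and 8.59 degrees, less where a joint would pass 70% of its speed; a pose out of reach is approached as far as the arm can. A call with a gripper value outside its range is refused whole. The fingers move at their own pace and stop on an object; "newtons" is the grip in N (left out, the last holds). Time passes only in rows, so rows that repeat a pose let the fingers close. It gives the time, the measured TCP pose, the force and the opening at its end, in the units of the state.
- state(): the state, without advancing time (a new reading comes with each control period).
- capture(name): name is "scene" or "top" or "wrist"; returns (picture, depth): 480x640x3 uint8, red, green, blue; 480x640 float32, m along the optical axis (not along the pixel's ray), 0 where there is no reading.
- calibration(name): a dict with "camera_matrix" (3x3 intrinsics, pixels), "T" (4x4, takes a point from camera to world coordinates). Camera axes: x right, y down, z forward; pixel columns grow to the right and rows downward; lengths in m; the calibration is good to about 2 mm. A picture is of the moment at which its call begins: read the wrist's pose just before it. calibration takes no time and is no camera call; for the wrist camera it gives the pose at the moment of the call.
- finish_job(): hands the job in, once; it reports no verdict.
The state is a dict: "time_s": time; "q": joint angles; "joint_vel": joint speeds; "effort": joint torques, N m; "ee_pos": TCP position; "tool_rot": TCP orientation; "wrist_force": force on the tool from outside, world axes, zero at the start; "ft_torque": the same for the moment, N m; "finger_gap": finger opening in m.
Only numpy, scipy, OpenCV 4.12 (cv2) and the standard library are available. Lean on these libraries where they do the work, as an engineer would, in place of code of your own. Each camera call takes 0.05 s, during which the arm holds its last target.

## Task

Put the T-handled clamping cap into the three-gap bayonet socket on the inspection bench, pins down through the gaps, and twist it clockwise (seen from above) until it clamps the turned disc inside firmly. Stop once it has become tight: forced on to the end of its turn it would press too hard on a high disc. Let go of the cap, and leave the other things on the bench where they are.

Things in the scene. Friction and masses are not known exactly. Their poses are not given: they have to be found in the camera images.
- cap: Loose clamping cap, 0.3 kg (give or take a fifth), standing on its foot. Aluminium drum 74 mm wide, 38 mm tall, foot tapered to 60 mm. On top a 30 mm stalk carries a black bar handle along the cap's x, from -54 to +62 mm, with a 30 mm ball on the +x end. Three pins stick out near the foot (see cap_pin). Origin: centre of the foot, z up.
- cap_bar (a point): Middle of the cap's flat-sided bar handle, on the cap's axis, 62 mm above its foot; axes as the cap's. The bar is 18 mm wide and 24 mm high (50 to 74 mm above the foot), with 12 mm free under it. Grip it here from above, closing across the 18 mm.
- cap_pin (a point): Tip of one of the cap's three round radial pins, the one under the ball end (+x), 47 mm from the axis; the others are at +-120 degrees. Pins are 10 mm thick, centre lines 12 mm above the foot. Friction of pins on ramps is about 0.35, so a clamped cap stays when let go. A hand that keeps its height while turning feels a pull down as the ramps bear; 13 N comes about 17 degrees later.
- socket: Bayonet socket fixed to the bench: flange 144 mm across, 8 mm thick; round wall 116 mm across, top 56 mm above the bench. The mouth's bore is 79 mm, with three entry gaps for the pins (see socket_gap), centred on the socket's own x axis and at +-120 degrees. Origin: on the bench under the socket's axis, z up.
- socket_gap (a point): Middle of the entry gap on the socket's +x side, 45 mm from the axis, at the top (56 mm up); axes as the socket's. Each gap is 40 degrees wide and open to 50 mm from the axis. Lower the cap with its pins in the middle of the gaps, any of the three ways round, till its foot rests on the disc.
- socket_ramp (a point): Start of the ramp under a steel lug, clockwise (from above) of the +x gap, 46 mm from the axis, 47 mm above the bench. From 20 to 82 degrees past the gap's middle the lug's underside goes down 0.18 mm per degree and draws a pin under it down as the cap turns clockwise; a stop ends the turn at 75 degrees.
- seat: Sprung seat in the socket, carrying a turned aluminium disc 68 mm wide with a 24 mm hub. Spring: 3.5 N/mm over a 2 N preload. The hub stands 24 to 29 mm above the bench, differing each time, so the cap gets tight anywhere from 44 to 73 degrees past the gap's middle. Firm: 10 to 17 N on the disc; aim at 13 N. Origin: on the bench under the axis (does not move).
- blank: Bystander: flanged steel turned part, 38 mm wide, 45 mm tall, standing upright between cap and socket. Origin: centre of its underside.
- driver: Bystander: screwdriver with black handle lying across the bench nearest the robot.
- plug_gauge: Bystander: steel plug gauge, 150 mm long, lying beyond the cap and socket.
- spool: Bystander: aluminium spool-shaped part, 44 mm wide, 40 mm tall, on the right.
- ring_gauge: Bystander: steel ring, 64 mm wide, 22 mm tall, on the right.
Not all that is in view belongs to the job. Leave any brown look-alike of the cap alone.

How it is judged:
By the outcome, as a careful person would: the job done as asked, in the order asked, and still so for the second after the job is handed in, with the robot touching nothing.
It also fails if it takes over 61 s, if anything falls off the work surface, if the arm or the gripper's body presses on something with over 40 N, if the wrist force passes 120 N, or if a joint passes its speed limit or range.

## Working session

There is one attempt and no reset: what is moved stays moved. The work goes in short steps, Python scripts to look and compute and a tool call to move; the robot and the scene stay as the last step left them, time stands still between calls to the robot, and variables do not carry over. Pictures are saved under pics/ and viewed, and the job is handed in when it is done.

Besides the shell and the picture viewer there is one more tool, called after "Request:" as a command line: name --pt "numbers of a row" for each row, then --argument value for the rest. move_arm: Moves the arm, as the interface text tells. Its arguments: {"type":"object","properties":{"plan":{"type":"array","items":{"type":"array","items":{"type":"number"}}},"newtons":{"type":"number"}},"required":["plan"]}

```bash
ls; mkdir -p pics; python3 - <<'E'
from bench import *
import cv2,numpy as np
np.set_printoptions(precision=4,suppress=True)
for n in ["scene","top"]:
    p,d=capture(n); c=calibration(n)
    cv2.imwrite(f"pics/{n}1.png",p[:,:,::-1]); np.save(f"{n}_d.npy",d); np.save(f"{n}_p.npy",p)
    print(n,c["camera_matrix"],c["T"])
s=state(); print(s, grasp_offset)
E
```

```text
pics
scene [[592.7452   0.     317.2352]
 [  0.     592.7452 238.9541]
 [  0.       0.       1.    ]] [[-0.8697  0.364  -0.3333  0.9263]
 [ 0.4936  0.6433 -0.5853  0.6475]
 [ 0.0014 -0.6735 -0.7392  0.9698]
 [ 0.      0.      0.      1.    ]]
top [[490.6313   0.     321.8017]
 [  0.     490.6313 232.8072]
 [  0.       0.       1.    ]] [[-0.0564 -0.9767  0.207   0.3149]
 [-0.9984  0.055  -0.0128 -0.0537]
 [ 0.0011 -0.2074 -0.9783  0.9494]
 [ 0.      0.      0.      1.    ]]
{'time_s': 0.1, 'q': array([ 1.2431,  0.3218, -0.0701,  1.4516,  0.0226,  1.3708, -0.0569]), 'joint_vel': array([ 0.0016, -0.0022,  0.0006, -0.0042,  0.    , -0.0011, -0.0003]), 'effort': array([  0.    , -49.4879,  -0.3838, -31.521 ,   0.0129,   0.0074,
         0.    ]), 'ee_pos': array([ 0.2176, -0.612 ,  0.2303]), 'tool_rot': array([[ 0.9422,  0.3352, -0.0007],
       [ 0.3352, -0.9422,  0.0016],
       [-0.0001, -0.0017, -1.    ]]), 'wrist_force': array([-0.8805, -0.1102, -0.2596]), 'ft_torque': array([ 0.026 , -0.0322,  0.0238]), 'finger_gap': 0.0850688756932395} 0.0187
```

View pics/scene1.png

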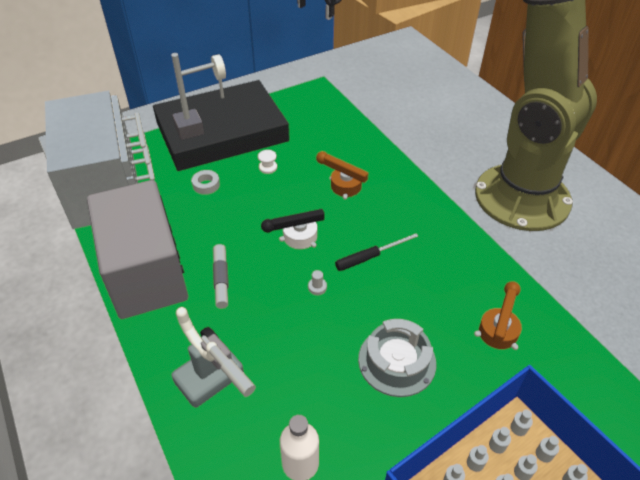

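View pics/top1.png

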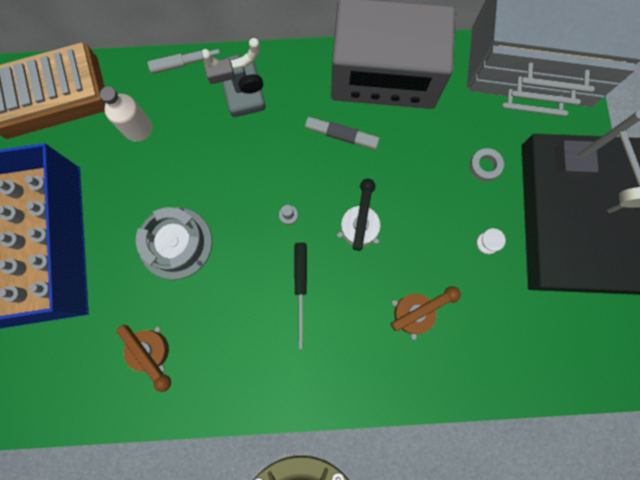

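The aluminium cap with the black bar is at about (361,222) in the top view, with the ball end up at (368,186). The socket is at (173,243). The brown look-alikes are at (415,312) and (146,350). Next I'll zoom in on the cap and socket.

```bash
cat > h.py <<'E'
import numpy as np,cv2
from bench import *
np.set_printoptions(precision=4,suppress=True)
def ray(c,uv,z):
    K=c["camera_matrix"];T=c["T"]
    uv=np.atleast_2d(np.asarray(uv,float))
    d=np.c_[(uv[:,0]-K[0,2])/K[0,0],(uv[:,1]-K[1,2])/K[1,1],np.ones(len(uv))]@T[:3,:3].T
    o=T[:3,3]; return o+d*((z-o[2])/d[:,2])[:,None]
def cloud(c,d):
    K=c["camera_matrix"];T=c["T"]
    v,u=np.mgrid[:480,:640]
    P=np.stack([(u-K[0,2])/K[0,0]*d,(v-K[1,2])/K[1,1]*d,d],-1)
    W=P@T[:3,:3].T+T[:3,3]; W[d==0]=np.nan; return W
def proj(c,P):
    K=c["camera_matrix"];T=c["T"]; q=(np.atleast_2d(P)-T[:3,3])@T[:3,:3]; q=q@K.T; return q[:,:2]/q[:,2:]
E
python3 - <<'E'
from h import *
p=np.load("top_p.npy");d=np.load("top_d.npy");c=calibration("top")
a=cv2.resize(p[190:295,120:225],None,fx=5,fy=5,interpolation=cv2.INTER_CUBIC)
b=cv2.resize(p[165:270,310:365+50],None,fx=5,fy=5,interpolation=cv2.INTER_CUBIC)
im=np.zeros((525,800,3),np.uint8); 
cv2.imwrite("pics/crop_sock.png",a[:,:,::-1]); cv2.imwrite("pics/crop_cap.png",b[:,:,::-1])
W=cloud(c,d)
# bar
m=(p.max(2)<60); m[:160]=0;m[260:]=0;m[:,:330]=0;m[:,:340]=0;m[:,400:]=0
vu=np.argwhere(m); z=W[m][:,2]; print(len(vu),np.nanpercentile(z,[5,25,50,75,95]))
top=m&(W[...,2]>0.06)
vt=np.argwhere(top)[:,::-1]; G=ray(c,vt,0.074)[:,:2]
print("bar dir",cv2.fitLine(G.astype(np.float32),cv2.DIST_HUBER,0,.01,.01).ravel())
# drum rim
for zz in (0.038,):
    mm=(np.abs(W[...,2]-zz)<0.006); mm[:165]=0;mm[270:]=0;mm[:,:320]=0;mm[:,405:]=0
    cs,_=cv2.findContours(mm.astype(np.uint8),0,2); pts=np.vstack([k[:,0] for k in cs])
    g=ray(c,pts,zz)[:,:2].astype(np.float32); print("drum",cv2.minEnclosingCircle(g))
    print(cv2.fitEllipse(g))
# socket top
for lo,hi,zz in ((.05,.062,.056),(.004,.012,.008)):
    mm=(W[...,2]>lo)&(W[...,2]<hi); mm[:190]=0;mm[295:]=0;mm[:,:125]=0;mm[:,225:]=0
    vt=np.argwhere(mm)[:,::-1]; g=ray(c,vt,zz)[:,:2].astype(np.float32); print("sock",len(g),cv2.minEnclosingCircle(g))
E
```

```text
632 [0.0705 0.0726 0.0739 0.0751 0.0768]
bar dir [ 0.973  -0.2308  0.5361 -0.1432]
drum ((0.5202593803405762, -0.13913589715957642), 0.03714040294289589)
((0.5193485021591187, -0.1392153799533844), (0.0682404562830925, 0.06995893269777298), 161.4836883544922)
sock 1318 ((0.5114830732345581, 0.222160205245018), 0.05882194638252258)
sock 1633 ((0.5112856030464172, 0.2247992604970932), 0.13728363811969757)
```

View pics/crop_sock.png

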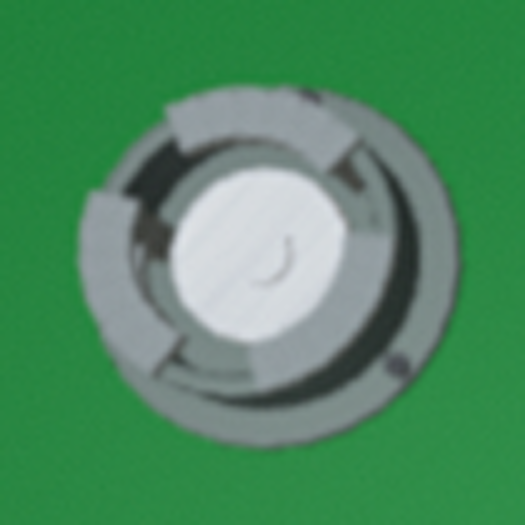

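View pics/crop_cap.png

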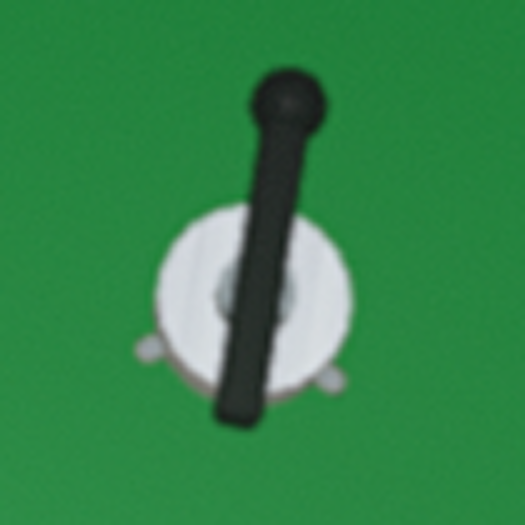

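The socket crop shows gaps at upper left, right and bottom of the rim. The cap crop shows the ball at (288,103) and two pins at (150,347) and (332,380). I'll measure the angles.

```bash
python3 - <<'E'
from h import *
from scipy.optimize import least_squares
for n in ("top","scene"):
    p=np.load(n+"_p.npy");d=np.load(n+"_d.npy");c=calibration(n); W=cloud(c,d)
    C0=np.array([.5115,.2222])
    m=(np.abs(W[...,2]-.056)<.005)&(np.hypot(W[...,0]-C0[0],W[...,1]-C0[1])<.075)
    vt=np.argwhere(m)[:,::-1]; g=ray(c,vt,.056)[:,:2]; 
    # circle fit on outer points per angle bin
    for it in range(3):
        r=g-C0; a=np.degrees(np.arctan2(r[:,1],r[:,0])); R=np.hypot(*r.T)
        o=[];
        for k in range(-180,180,6):
            s=(a>=k)&(a<k+6)
            if s.sum()>3:
                i=np.argmax(np.where(s,R,0)); 
                if R[i]>.053:o.append(g[i])
        o=np.array(o); f=least_squares(lambda x:np.hypot(*(o-x[:2]).T)-x[2],[*C0,.058],loss="huber",f_scale=.001).x; C0=f[:2]
    print(n,"sock C,R",f,len(o))
    # gap occupancy: ring r 44..57
    r=g-C0; a=np.degrees(np.arctan2(r[:,1],r[:,0])); R=np.hypot(*r.T)
    # resample: sample mask at angles
    occ=[]
    angs=np.arange(0,360,2.)
    for t in np.radians(angs):
        P=np.array([[C0[0]+q*np.cos(t),C0[1]+q*np.sin(t),.056] for q in np.linspace(.042,.048,4)])
        uv=np.round(proj(c,P)).astype(int); occ.append(m[uv[:,1],uv[:,0]].mean())
    occ=np.array(occ); 
    print("".join("#" if v>.5 else "." for v in occ))
    e=(1-occ); print("phase",np.degrees(np.angle((e*np.exp(3j*np.radians(angs))).sum()))/3)
    # cap
    B=(p.max(2)<70)&(W[...,2]>.06)&(np.hypot(W[...,0]-.53,W[...,1]+.143)<.11)
    G=ray(c,np.argwhere(B)[:,::-1],.074)[:,:2] 
    print("bar",len(G),cv2.fitLine(G.astype(np.float32),2,0,.01,.01).ravel(),W[B][:,:3].mean(0))
    D=(np.abs(W[...,2]-.038)<.004)&(np.hypot(W[...,0]-.52,W[...,1]+.139)<.06)
    g=ray(c,np.argwhere(D)[:,::-1],.038)[:,:2]
    h=cv2.convexHull(g.astype(np.float32))[:,0]
    f=least_squares(lambda x:np.hypot(*(h-x[:2]).T)-x[2],[.52,-.139,.037],loss="huber",f_scale=.001).x;print("drum",f,len(h))
    B=(W[...,2]>.012)&(W[...,2]<.1)&(np.hypot(W[...,0]-.53,W[...,1]+.02)<.035); print("blank",W[B].mean(0) if B.any() else None)
E
```

```text
top sock C,R [0.5117 0.2223 0.058 ] 52
###############..................##########################################...................##########################################.................###########################
phase 48.370905681450914
bar 666 [ 0.973  -0.2309  0.536  -0.1432] [ 0.5361 -0.1432  0.0736]
drum [ 0.5203 -0.1392  0.0365] 35
blank [ 0.548  -0.0046  0.0302]
scene sock C,R [0.5135 0.222  0.0584] 50
################.................###########################################..................##########################################.................###########################
phase 48.21683170071512
bar 561 [ 0.9769 -0.2137  0.5423 -0.1364] [ 0.5407 -0.1396  0.0703]
drum [ 0.5229 -0.1359  0.0351] 20
blank [ 0.5447 -0.0037  0.034 ]
```

Request:
move_arm --pt "0.085 0.444 -0.344 0 -147" --pt "0.085 0.444 -0.344 0 -147" --pt "0.085 0.444 -0.344 0 -147" --pt "0.085 0.444 -0.344 0 -147" --pt "0.085 0.444 -0.344 0 -147" --pt "0.085 0.444 -0.344 0 -147" --pt "0.085 0.444 -0.344 0 -147" --pt "0.085 0.444 -0.344 0 -147" --pt "0.085 0.444 -0.344 0 -147" --pt "0.085 0.444 -0.344 0 -147" --pt "0.085 0.444 -0.344 0 -147" --pt "0.085 0.444 -0.344 0 -147" --newtons 60

```text
time_s: 1.3
ee_pos: [0.5233, -0.1321, 0.2314]
tool_rot: [[-0.554, 0.833, 0.002], [0.833, 0.554, 0.003], [0.002, 0.003, -1.0]]
wrist_force: [0.4, -0.3, -0.4]
finger_gap: 0.085
```

Request:
move_arm --pt "0.085 0 0 0 -8.5" --pt "0.085 0 0 0 -17" --pt "0.085 0 0 0 -25.5" --pt "0.085 0 0 0 -34" --pt "0.085 0 0 0 -43" --pt "0.085 0 0 0 -43" --pt "0.085 0 0 0 -43"

```text
time_s: 2.0
ee_pos: [0.5206, -0.1395, 0.231]
tool_rot: [[-0.968, 0.25, -0.001], [0.25, 0.968, 0.0], [0.001, -0.0, -1.0]]
wrist_force: [0.0, 0.2, -0.0]
finger_gap: 0.0848
```

```bash
python3 - <<'E'
from h import *
c=calibration("wrist"); s=state(); p,d=capture("wrist"); np.save("w_p.npy",p);np.save("w_d.npy",d)
import pickle;pickle.dump((c,s),open("w.pkl","wb"))
cv2.imwrite("pics/w1.png",p[:,:,::-1]); print(c["T"],s["ee_pos"],s["tool_rot"],s["q"])
E
```

```text
[[ 0.2493  0.9231  0.2929  0.4455]
 [ 0.9684 -0.2377 -0.075  -0.1203]
 [ 0.0004  0.3024 -0.9532  0.3733]
 [ 0.      0.      0.      1.    ]] [ 0.5206 -0.1395  0.231 ] [[-0.9683  0.2499 -0.0006]
 [ 0.2499  0.9683  0.0001]
 [ 0.0006 -0.     -1.    ]] [ 0.821   0.1294 -0.6568  1.7082  0.0811  1.3321  1.4672]
```

View pics/w1.png

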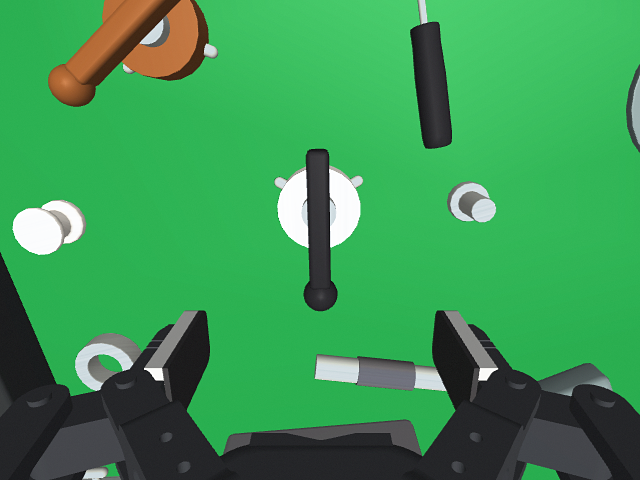

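The wrist view shows the cap at (319,207), with its bar running from (317,152) to the ball at (321,294), nearly vertical and centred between the fingers.

```bash
python3 - <<'E'
from h import *
import pickle
from scipy.optimize import least_squares
c,s=pickle.load(open("w.pkl","rb")); p=np.load("w_p.npy");d=np.load("w_d.npy"); W=cloud(c,d)
m=(p.max(2)<75); m[:140]=0;m[315:]=0;m[:,:270]=0;m[:,:290]=0;m[:,350:]=0
n,l,st,ce=cv2.connectedComponentsWithStats(m.astype(np.uint8)); i=1+np.argmax(st[1:,4]);m=l==i
print(st[i])
E=[]
for v in range(158,275,3):
    u=np.flatnonzero(m[v]); E.append((v,u.min(),u.max()+1))
E=np.array(E); mid=np.c_[(E[:,1]+E[:,2]-1)/2,E[:,0]]
g=ray(c,mid,.074)[:,:2]; L=cv2.fitLine(g.astype(np.float32),2,0,.01,.01).ravel(); print("bar mid line",L,np.degrees(np.arctan2(L[1],L[0])))
w=(p.min(2)>150); w[:140]=0;w[255:]=0;w[:,:265]=0;w[:,375:]=0
D=w&(np.abs(W[...,2]-.038)<.006); h=cv2.convexHull(ray(c,np.argwhere(D)[:,::-1],.038)[:,:2].astype(np.float32))[:,0]
f=least_squares(lambda x:np.hypot(*(h-x[:2]).T)-x[2],[.52,-.139,.037],loss="huber",f_scale=.0005).x;print("drum",f,len(h),np.nanmedian(W[D][:,2]),np.nanmedian(W[m][:,2]))
R=s["tool_rot"]; dv=np.r_[f[:2],.045]-s["ee_pos"]; print("tool shift to drum axis",dv@R)
# perpendicular offset of the bar line from TCP along tool y
print("bar line offset along tool y", (np.r_[L[2:]-s["ee_pos"][:2],0]@R))
E
```

```text
[ 304  149   33  162 3703]
bar mid line [ 0.9728 -0.2316  0.518  -0.1407] -13.3886
drum [ 0.5208 -0.1414  0.0365] 49 0.03756528100473136 0.07323204376647824
tool shift to drum axis [-0.0008 -0.0018  0.186 ]
bar line offset along tool y [ 0.0022 -0.0018  0.    ]
```

Request:
move_arm --pt "0.06 -0.001 -0.002 0.04 -1" --pt "0.06 -0.001 -0.002 0.08 -1" --pt "0.06 -0.001 -0.002 0.12 -1" --pt "0.06 -0.001 -0.002 0.15 -1" --pt "0.06 -0.001 -0.002 0.17 -1" --pt "0.06 -0.001 -0.002 0.18 -1" --pt "0.06 -0.001 -0.002 0.186 -1" --pt "0.06 -0.001 -0.002 0.186 -1"

```text
time_s: 2.85
ee_pos: [0.5215, -0.1417, 0.0453]
tool_rot: [[-0.973, 0.23, -0.0], [0.23, 0.973, 0.0], [0.0, 0.0, -1.0]]
wrist_force: [-1.5, 1.0, -0.5]
finger_gap: 0.06
```

Request:
move_arm --pt "0 0 0 0 0" --pt "0 0 0 0 0" --pt "0 0 0 0 0" --pt "0 0 0 0 0" --pt "0 0 0 0 0" --pt "0 0 0 0 0" --pt "0 0 0 0 0" --pt "0 0 0 0 0" --newtons 80

```text
time_s: 3.65
ee_pos: [0.5223, -0.1418, 0.0471]
tool_rot: [[-0.973, 0.23, 0.002], [0.23, 0.973, -0.001], [-0.002, -0.001, -1.0]]
wrist_force: [-2.3, 0.7, 5.4]
finger_gap: 0.0248
```

Request:
move_arm --pt "0 0 0 0 0" --pt "0 0 0 0 0" --pt "0 0 0 0 0"

```text
time_s: 3.95
ee_pos: [0.5223, -0.1418, 0.0471]
tool_rot: [[-0.973, 0.23, 0.002], [0.23, 0.973, -0.001], [-0.002, -0.001, -1.0]]
wrist_force: [-1.5, 0.8, 5.8]
finger_gap: 0.0246
```

```bash
python3 - <<'E'
from h import *
c=calibration("wrist"); s=state(); p,d=capture("wrist")
cv2.imwrite("pics/w2.png",p[:,:,::-1]); print(s)
p,d=capture("scene"); cv2.imwrite("pics/s2.png",cv2.resize(p[150:300,200:400],None,fx=4,fy=4)[:,:,::-1])
E
```

```text
{'time_s': 3.95, 'q': array([ 0.7663,  0.3236, -0.6265,  1.9041,  0.2269,  0.9822,  1.3764]), 'joint_vel': array([-0.0015,  0.0013, -0.0001,  0.0012, -0.0001, -0.0004, -0.0013]), 'effort': array([  0.1265, -36.0558,  -4.7348, -24.7121,   0.2868,  -0.6188,
         0.0219]), 'ee_pos': array([ 0.5223, -0.1418,  0.0471]), 'tool_rot': array([[-0.9732,  0.23  ,  0.0018],
       [ 0.23  ,  0.9732, -0.001 ],
       [-0.002 , -0.0006, -1.    ]]), 'wrist_force': array([-1.4639,  0.828 ,  5.7681]), 'ft_torque': array([ 0.2416,  0.4306, -0.0487]), 'finger_gap': 0.024556381604551862}
```

View pics/w2.png

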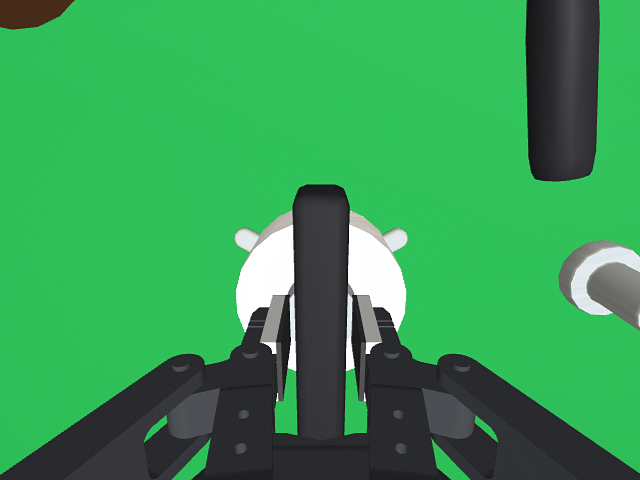

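View pics/s2.png

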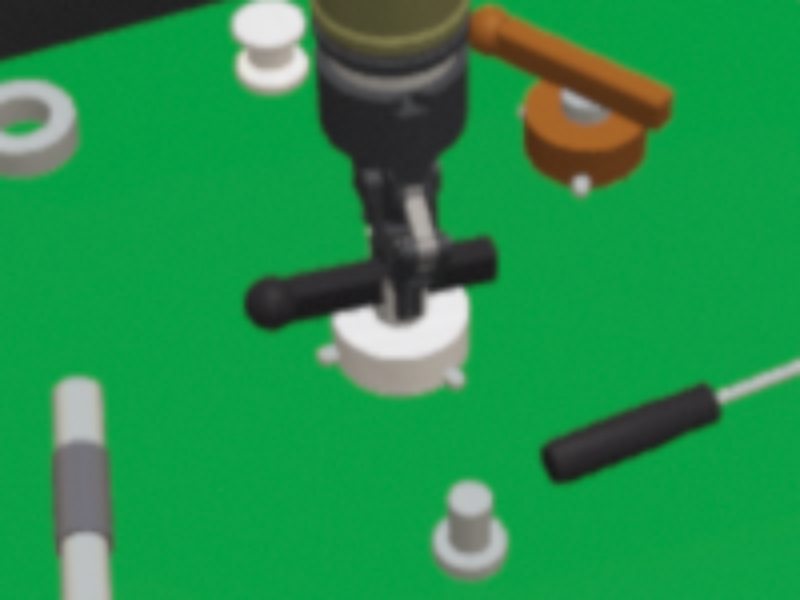

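The fingers stopped at 24.6 mm, short of the 18 mm bar. The grey stalk under the bar is wider than the bar, and the fingertips have closed on it. I'll open, rise 8 mm and grip again above the stalk.

Request:
move_arm --pt "0.05 0 0 0 0" --pt "0.05 0 0 0 0" --pt "0.05 0 0 0 0" --pt "0.05 0 0 -0.008 0" --pt "0.05 0 0 -0.008 0" --pt "0 0 0 -0.008 0" --pt "0 0 0 -0.008 0" --pt "0 0 0 -0.008 0" --pt "0 0 0 -0.008 0" --pt "0 0 0 -0.008 0" --pt "0 0 0 -0.008 0" --pt "0 0 0 -0.008 0" --newtons 80

```text
time_s: 5.25
ee_pos: [0.5215, -0.1416, 0.0535]
tool_rot: [[-0.973, 0.23, 0.0], [0.23, 0.973, -0.0], [-0.0, -0.0, -1.0]]
wrist_force: [-1.0, 0.6, 4.3]
finger_gap: 0.0162
```

```bash
python3 - <<'E'
from h import *
c=calibration("wrist"); s=state(); p,d=capture("wrist")
cv2.imwrite("pics/w3.png",p[:,:,::-1]); print(s)
E
```

```text
{'time_s': 5.25, 'q': array([ 0.7703,  0.3143, -0.6295,  1.8998,  0.2188,  0.9957,  1.3832]), 'joint_vel': array([-0.0008, -0.0002, -0.0002, -0.0004,  0.0023,  0.0009,  0.0016]), 'effort': array([  0.1991, -36.2754,  -4.6911, -25.0566,   0.1869,  -0.3542,
         0.0151]), 'ee_pos': array([ 0.5215, -0.1416,  0.0535]), 'tool_rot': array([[-0.9733,  0.2297,  0.0002],
       [ 0.2297,  0.9733, -0.0001],
       [-0.0002, -0.0001, -1.    ]]), 'wrist_force': array([-0.9968,  0.6231,  4.2863]), 'ft_torque': array([ 0.1615,  0.2405, -0.0246]), 'finger_gap': 0.016158077073563506}
```

View pics/w3.png

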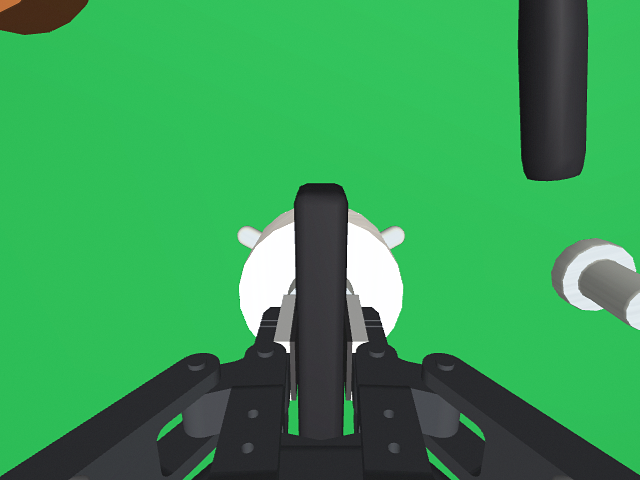

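The fingers are now flat on the bar at 16.2 mm, above the stalk. Lifting.

Request:
move_arm --pt "0 0 0 -0.01 0" --pt "0 0 0 -0.03 0" --pt "0 0 0 -0.055 0" --pt "0 0 0 -0.08 0" --pt "0 0 0 -0.1 0" --pt "0 0 0 -0.11 0" --pt "0 0 0 -0.11 0"

```text
time_s: 6.0
ee_pos: [0.5219, -0.1419, 0.1643]
tool_rot: [[-0.973, 0.23, 0.002], [0.23, 0.973, -0.001], [-0.002, -0.001, -1.0]]
wrist_force: [-0.4, -0.3, -2.5]
finger_gap: 0.0164
```

Request:
move_arm --pt "0 0.005 0.02 0 5" --pt "0 0.013 0.05 0 10" --pt "0 0.021 0.08 0 15" --pt "0 0.031 0.118 0 20" --pt "0 0.041 0.155 0 26" --pt "0 0.051 0.193 0 32" --pt "0 0.061 0.23 0 38" --pt "0 0.071 0.268 0 44" --pt "0 0.081 0.305 0 50" --pt "0 0.088 0.333 0 55" --pt "0 0.093 0.352 0 58.4" --pt "0 0.093 0.352 0 58.4"

```text
time_s: 7.2
ee_pos: [0.5095, 0.2261, 0.1618]
tool_rot: [[-0.319, 0.948, -0.003], [0.948, 0.319, 0.002], [0.003, -0.002, -1.0]]
wrist_force: [-0.7, 0.7, -3.5]
finger_gap: 0.0164
```

Request:
move_arm --pt "0 0 0 0 0" --pt "0 0 0 0 0" --pt "0 0 0 0 0"

```text
time_s: 7.5
ee_pos: [0.5119, 0.2207, 0.1627]
tool_rot: [[-0.312, 0.95, -0.001], [0.95, 0.312, -0.001], [-0.001, -0.001, -1.0]]
wrist_force: [0.0, 0.1, -3.0]
finger_gap: 0.016
```

```bash
python3 - <<'E'
from h import *
import pickle
s=state(); print(s)
for n in ("wrist","top","scene"):
    c=calibration(n); p,d=capture(n); pickle.dump((c,p,d,s),open(f"a_{n}.pkl","wb"))
    cv2.imwrite(f"pics/a_{n}.png",p[:,:,::-1])
E
```

```text
{'time_s': 7.5, 'q': array([ 0.2435,  0.2549, -0.7973,  1.7504,  0.1939,  1.2184, -0.2874]), 'joint_vel': array([ 0.0002, -0.0042, -0.0052, -0.0054, -0.0021,  0.0003, -0.0028]), 'effort': array([ -0.2765, -36.0609,  -5.9033, -30.8147,   0.0102,   0.0114,
         0.0062]), 'ee_pos': array([0.5119, 0.2207, 0.1627]), 'tool_rot': array([[-0.3125,  0.9499, -0.0008],
       [ 0.9499,  0.3125, -0.001 ],
       [-0.0007, -0.001 , -1.    ]]), 'wrist_force': array([ 0.0332,  0.1275, -2.9522]), 'ft_torque': array([ 0.0578,  0.0206, -0.009 ]), 'finger_gap': 0.015981218469560753}
```

View pics/a_wrist.png

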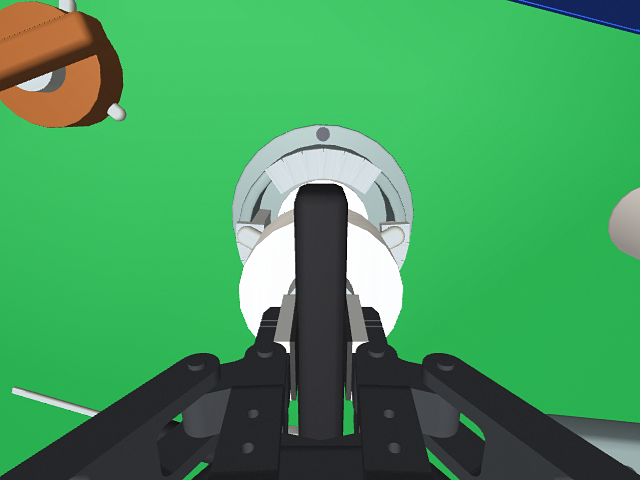

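View pics/a_scene.png

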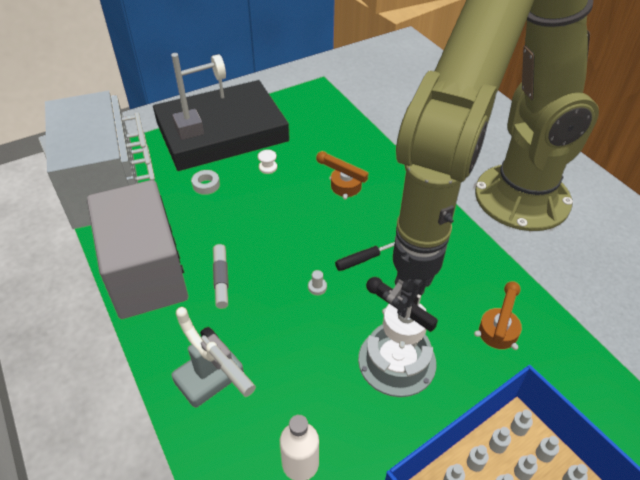

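View pics/a_top.png

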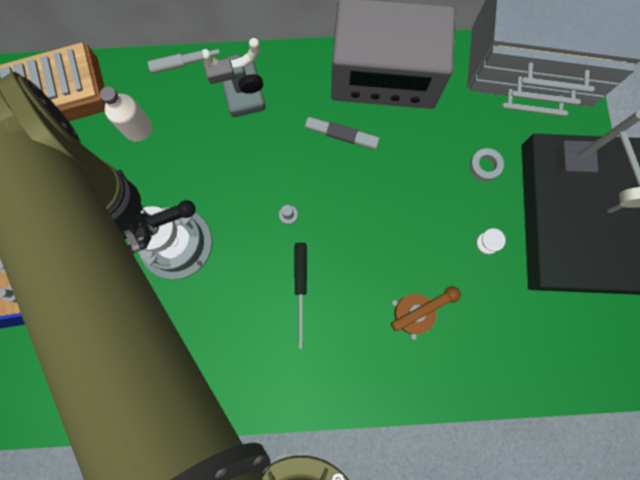

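The cap hangs over the socket with its two far pins at (248,236) and (393,234), lined up with the gaps. I'll lower it to just above the rim and compare the centres in one view.

Request:
move_arm --pt "0 0 0 0.015 0" --pt "0 0 0 0.03 0" --pt "0 0 0 0.042 0" --pt "0 0 0 0.046 0" --pt "0 0 0 0.046 0" --pt "0 0 0 0.046 0"

```text
time_s: 8.25
ee_pos: [0.5119, 0.2225, 0.1174]
tool_rot: [[-0.315, 0.949, 0.0], [0.949, 0.315, 0.0], [0.0, 0.0, -1.0]]
wrist_force: [0.2, 0.1, -3.3]
finger_gap: 0.0161
```

```bash
python3 - <<'E'
from h import *
import pickle
from scipy.optimize import least_squares
s=state(); print(s["ee_pos"],s["wrist_force"],s["tool_rot"])
c=calibration("wrist"); p,d=capture("wrist"); pickle.dump((c,p,d,s),open("b_wrist.pkl","wb"))
cv2.imwrite("pics/b_wrist.png",p[:,:,::-1])
p2,d2=capture("scene");cv2.imwrite("pics/b_scene.png",cv2.resize(p2[260:410,320:480],None,fx=4,fy=4,interpolation=cv2.INTER_CUBIC)[:,:,::-1]); pickle.dump((calibration("scene"),p2,d2,s),open("b_scene.pkl","wb"))
W=cloud(c,d); foot=s["ee_pos"][2]-.0535; print("foot",foot)
def fit(z0,tol,rad,C,r0):
    m=(np.abs(W[...,2]-z0)<tol)&(np.hypot(W[...,0]-C[0],W[...,1]-C[1])<rad); m[430:]=0
    g=W[m]; return m,g
for nm,z,r in (("drum top",foot+.038,.037),("rim top",.056,.058),("flange",.008,.072)):
    hsv=cv2.cvtColor(p,cv2.COLOR_RGB2HSV); notgreen=~((hsv[...,0]>40)&(hsv[...,0]<80)&(hsv[...,1]>100))
    m=(np.abs(W[...,2]-z)<.004)&(np.hypot(W[...,0]-.512,W[...,1]-.221)<r+.006)&notgreen
    m[360:]=0
    g=ray(c,np.argwhere(m)[:,::-1],z)[:,:2]
    R=np.hypot(g[:,0]-.512,g[:,1]-.221);a=np.degrees(np.arctan2(g[:,1]-.221,g[:,0]-.512))
    o=[]
    for k in range(-180,180,5):
        q=(a>=k)&(a<k+5)
        if q.sum()>2:
            i=np.argmax(np.where(q,R,0)); 
            if R[i]>r-.004:o.append(g[i])
    o=np.array(o)
    if len(o)>5:
        f=least_squares(lambda x:np.hypot(*(o-x[:2]).T)-r,[.512,.221],loss="huber",f_scale=.0005)
        aa=np.degrees(np.arctan2(o[:,1]-.221,o[:,0]-.512)); print(nm,f.x,len(o),np.round(np.sort(aa)),"res",np.abs(f.fun).mean(),f.cost, "z",np.nanmedian(W[m][:,2]))
    else: print(nm,len(o))
E
```

```text
[0.5119 0.2225 0.1174] [ 0.1673  0.1024 -3.3288] [[-0.3145  0.9493  0.0002]
 [ 0.9493  0.3145  0.0003]
 [ 0.0002  0.0003 -1.    ]]
foot 0.06392209541067637
drum top [0.5115 0.2231] 43 [-176. -175. -170. -160. -156. -155. -148. -144. -140. -133.  -11.   -7.
   -3.    1.   10.   15.   15.   25.   30.   31.   38.   43.   48.   53.
   60.   65.   70.   73.   78.   80.   88.   91.  126.  134.  139.  141.
  147.  153.  155.  162.  168.  170.  175.] res 0.0004537643723002353 5.298459175433233e-06 z 0.1013823569554291
rim top [0.5128 0.2212] 39 [-171. -170. -161. -156. -154. -145. -144. -136. -130. -129. -125.  -24.
  -19.  -11.   -7.   -1.    2.    6.   13.   19.   20.   27.   69.   71.
   80.   83.   88.   94.   97.  104.  105.  111.  120.  122.  127.  132.
  137.  144.  146.] res 8.586922066689678e-05 2.393098495614545e-07 z 0.05556081759829319
flange [0.5131 0.2202] 39 [-180. -173. -170. -160. -158.   15.   19.   20.   26.   32.   35.   42.
   47.   51.   59.   61.   69.   74.   76.   84.   86.   93.   99.  100.
  110.  112.  118.  125.  126.  135.  137.  142.  148.  153.  157.  163.
  165.  172.  178.] res 0.0004968052478764879 5.781428568092614e-06 z 0.00756116014038255
```

View pics/b_wrist.png

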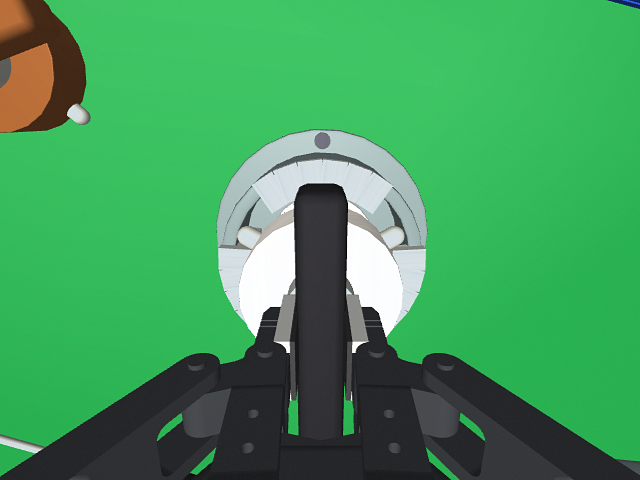

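View pics/b_scene.png

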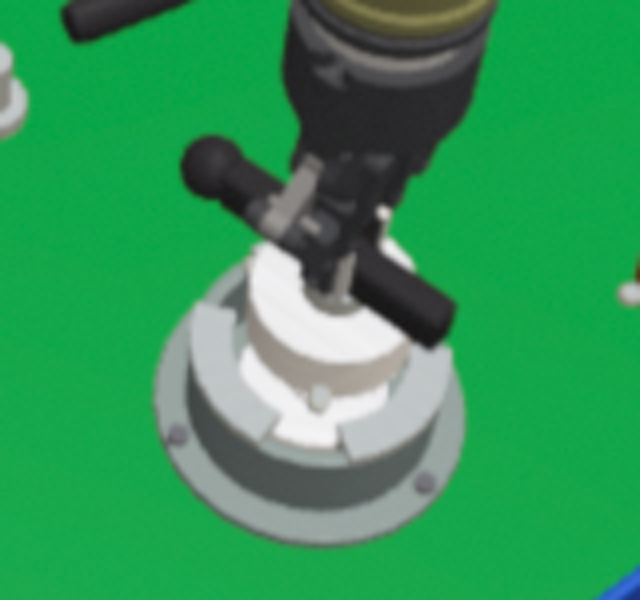

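In the wrist view the socket axis is about (+1, −1) mm from the cap axis, and the angles agree to within about 0.1°. I'll correct the offset and lower.

Request:
move_arm --pt "0 -0.0013 0.0006 0 0" --pt "0 -0.0013 0.0006 0.01 0" --pt "0 -0.0013 0.0006 0.018 0" --pt "0 -0.0013 0.0006 0.025 0" --pt "0 -0.0013 0.0006 0.03 0" --pt "0 -0.0013 0.0006 0.033 0" --pt "0 -0.0013 0.0006 0.033 0" --pt "0 -0.0013 0.0006 0.033 0"

```text
time_s: 9.15
ee_pos: [0.5128, 0.2214, 0.0844]
tool_rot: [[-0.314, 0.949, 0.0], [0.949, 0.314, 0.0], [0.0, 0.0, -1.0]]
wrist_force: [0.0, 0.4, -2.7]
finger_gap: 0.0162
```

```bash
python3 - <<'E'
from h import *
s=state(); print(s["ee_pos"],s["wrist_force"],s["ft_torque"],s["tool_rot"])
p2,d2=capture("scene");cv2.imwrite("pics/c_scene.png",cv2.resize(p2[260:410,320:480],None,fx=4,fy=4,interpolation=cv2.INTER_CUBIC)[:,:,::-1])
E
```

```text
[0.5128 0.2214 0.0844] [ 0.0015  0.3507 -2.7324] [ 0.0092  0.0015 -0.0361] [[-0.3144  0.9493  0.0002]
 [ 0.9493  0.3144  0.0001]
 [ 0.      0.0002 -1.    ]]
```

View pics/c_scene.png

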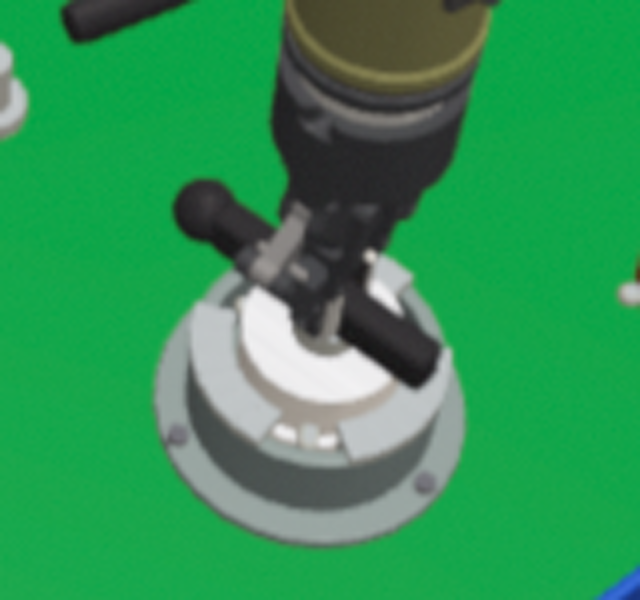

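The pin is entering the near gap at (308,435), centred, with no side force. I'll go down in 0.5 mm steps to find the disc.

Request:
move_arm --pt "0 0 0 0.001 0" --pt "0 0 0 0.002 0" --pt "0 0 0 0.002 0" --pt "0 0 0 0.002 0"

```text
time_s: 9.6
ee_pos: [0.5127, 0.2212, 0.0823]
tool_rot: [[-0.314, 0.949, 0.0], [0.949, 0.314, -0.0], [-0.0, -0.0, -1.0]]
wrist_force: [0.1, -0.5, -2.7]
finger_gap: 0.0167
```

Request:
move_arm --pt "0 0 0 0.0005 0" --pt "0 0 0 0.001 0" --pt "0 0 0 0.001 0" --pt "0 0 0 0.001 0"

```text
time_s: 10.0
ee_pos: [0.5128, 0.2213, 0.0816]
tool_rot: [[-0.314, 0.949, 0.0], [0.949, 0.314, -0.0], [-0.0, 0.0, -1.0]]
wrist_force: [-1.3, -1.4, 1.5]
finger_gap: 0.0162
```

Request:
move_arm --pt "0 0 0 0.0005 0" --pt "0 0 0 0.001 0" --pt "0 0 0 0.001 0" --pt "0 0 0 0.001 0"

```text
time_s: 10.4
ee_pos: [0.5128, 0.2213, 0.0806]
tool_rot: [[-0.314, 0.949, 0.0], [0.949, 0.314, -0.0], [-0.0, 0.0, -1.0]]
wrist_force: [-2.0, -1.0, 4.4]
finger_gap: 0.0167
```

Request:
move_arm --pt "0 0 0 0.0005 0" --pt "0 0 0 0.001 0" --pt "0 0 0 0.001 0" --pt "0 0 0 0.001 0"

```text
time_s: 10.8
ee_pos: [0.5129, 0.2213, 0.0799]
tool_rot: [[-0.314, 0.949, 0.001], [0.949, 0.314, -0.0], [-0.0, 0.0, -1.0]]
wrist_force: [-2.2, -1.5, 6.7]
finger_gap: 0.016
```

Contact comes at TCP z ≈ 0.0823, so the hub is about 28.8 mm up, a high disc. That predicts bearing at about 26° and firm at about 43–44°. I'll back off to light contact and turn while watching the force.

Request:
move_arm --pt "0 0 0 -0.002 0" --pt "0 0 0 -0.003 0" --pt "0 0 0 -0.003 0" --pt "0 0 0 -0.003 0"

```text
time_s: 11.2
ee_pos: [0.5128, 0.2212, 0.082]
tool_rot: [[-0.314, 0.949, 0.0], [0.949, 0.314, 0.0], [0.0, 0.0, -1.0]]
wrist_force: [0.0, -0.4, -0.5]
finger_gap: 0.0161
```

Request:
move_arm --pt "0 0 0 0 4" --pt "0 0 0 0 8" --pt "0 0 0 0 12" --pt "0 0 0 0 15" --pt "0 0 0 0 15" --pt "0 0 0 0 15"

```text
time_s: 11.8
ee_pos: [0.5127, 0.2213, 0.0821]
tool_rot: [[-0.059, 0.998, 0.0], [0.998, 0.059, 0.0], [0.0, 0.0, -1.0]]
wrist_force: [1.1, 0.3, -0.9]
finger_gap: 0.0166
```

Request:
move_arm --pt "0 0 0 0 2" --pt "0 0 0 0 4" --pt "0 0 0 0 5" --pt "0 0 0 0 5"

```text
time_s: 12.2
ee_pos: [0.5126, 0.2212, 0.0821]
tool_rot: [[0.029, 1.0, -0.0], [1.0, -0.029, 0.0], [0.0, -0.0, -1.0]]
wrist_force: [0.5, 0.1, -1.4]
finger_gap: 0.0161
```

Request:
move_arm --pt "0 0 0 0 2" --pt "0 0 0 0 4" --pt "0 0 0 0 4" --pt "0 0 0 0 4"

```text
time_s: 12.6
ee_pos: [0.5126, 0.2212, 0.0821]
tool_rot: [[0.098, 0.995, -0.0], [0.995, -0.098, -0.0], [-0.0, -0.0, -1.0]]
wrist_force: [0.1, 0.1, -1.3]
finger_gap: 0.0164
```

```bash
python3 - <<'E'
from h import *
s=state(); R=s["tool_rot"];print(s["ee_pos"],s["wrist_force"],s["ft_torque"],18.33-np.degrees(np.arctan2(R[1,1],R[0,1])),s["q"])
E
```

```text
[0.5126 0.2212 0.0821] [ 0.1346  0.1193 -1.2765] [ 0.0818 -0.0357 -0.029 ] 23.9373750106011 [ 0.1482  0.3285 -0.6977  1.8321  0.239   1.0666 -0.7377]
```

Request:
move_arm --pt "0 0 0 0 1" --pt "0 0 0 0 2" --pt "0 0 0 0 2" --pt "0 0 0 0 2"

```text
time_s: 13.0
ee_pos: [0.5126, 0.2212, 0.0822]
tool_rot: [[0.133, 0.991, -0.0], [0.991, -0.133, -0.0], [-0.0, -0.0, -1.0]]
wrist_force: [0.1, -0.1, -1.9]
finger_gap: 0.0164
```

Request:
move_arm --pt "0 0 0 0 1" --pt "0 0 0 0 2" --pt "0 0 0 0 2" --pt "0 0 0 0 2"

```text
time_s: 13.4
ee_pos: [0.5126, 0.2211, 0.0821]
tool_rot: [[0.168, 0.986, -0.0], [0.986, -0.168, -0.0], [-0.0, -0.0, -1.0]]
wrist_force: [0.3, 0.0, -4.1]
finger_gap: 0.0165
```

Request:
move_arm --pt "0 0 0 0 1" --pt "0 0 0 0 2" --pt "0 0 0 0 2" --pt "0 0 0 0 2"

```text
time_s: 13.8
ee_pos: [0.5126, 0.2209, 0.0819]
tool_rot: [[0.203, 0.979, -0.0], [0.979, -0.203, -0.0], [-0.0, -0.0, -1.0]]
wrist_force: [1.2, -0.2, -7.1]
finger_gap: 0.0162
```

Request:
move_arm --pt "0 0 0 0 1" --pt "0 0 0 0 2" --pt "0 0 0 0 2" --pt "0 0 0 0 2"

```text
time_s: 14.2
ee_pos: [0.5125, 0.2209, 0.0817]
tool_rot: [[0.237, 0.972, -0.001], [0.972, -0.237, -0.0], [-0.0, -0.001, -1.0]]
wrist_force: [2.8, -0.1, -12.3]
finger_gap: 0.0161
```

```bash
python3 - <<'E'
from h import *
s=state(); R=s["tool_rot"];print(s["ee_pos"],s["wrist_force"],s["ft_torque"],18.33-np.degrees(np.arctan2(R[1,1],R[0,1])))
E
```

```text
[0.5125 0.2209 0.0817] [  2.7994  -0.1195 -12.3264] [ 0.0989 -0.7784  0.0807] 32.03322469118937
```

The pull-down began at about 26–27°, which matches the contact height. I'll follow the ramp down at 0.18 mm/deg to about 44°.

Request:
move_arm --pt "0 0 0 0.0005 0" --pt "0 0 0 0.001 0" --pt "0 0 0 0.0013 2" --pt "0 0 0 0.0017 4" --pt "0 0 0 0.0018 4" --pt "0 0 0 0.0018 4"

```text
time_s: 14.8
ee_pos: [0.5127, 0.2211, 0.0808]
tool_rot: [[0.304, 0.953, 0.0], [0.953, -0.304, -0.0], [-0.0, 0.0, -1.0]]
wrist_force: [0.8, -2.0, -6.2]
finger_gap: 0.0166
```

```bash
python3 - <<'E'
from h import *
s=state(); R=s["tool_rot"];print(s["ee_pos"],s["wrist_force"],s["ft_torque"],18.33-np.degrees(np.arctan2(R[1,1],R[0,1])))
E
```

```text
[0.5127 0.2211 0.0808] [ 0.7511 -1.9991 -6.1598] [-0.2798 -0.2052 -0.0004] 36.00421407367807
```

Request:
move_arm --pt "0 0 0 0.0004 2" --pt "0 0 0 0.0007 4" --pt "0 0 0 0.0007 4" --pt "0 0 0 0.0007 4"

```text
time_s: 15.2
ee_pos: [0.5129, 0.2212, 0.0802]
tool_rot: [[0.369, 0.929, 0.0], [0.929, -0.369, -0.0], [0.0, 0.0, -1.0]]
wrist_force: [0.7, -1.6, -4.3]
finger_gap: 0.0162
```

```bash
python3 - <<'E'
from h import *
s=state(); R=s["tool_rot"];print(s["ee_pos"],s["wrist_force"],s["ft_torque"],18.33-np.degrees(np.arctan2(R[1,1],R[0,1])))
E
```

```text
[0.5129 0.2212 0.0802] [ 0.7091 -1.6046 -4.3209] [-0.3502 -0.1811 -0.0241] 39.979911501162974
```

Request:
move_arm --pt "0 0 0 0.0004 2" --pt "0 0 0 0.0008 4" --pt "0 0 0 0.0009 4" --pt "0 0 0 0.0009 4"

```text
time_s: 15.6
ee_pos: [0.5129, 0.2213, 0.0794]
tool_rot: [[0.433, 0.902, 0.001], [0.902, -0.433, 0.0], [0.0, 0.0, -1.0]]
wrist_force: [1.0, -0.8, -1.4]
finger_gap: 0.0162
```

```bash
python3 - <<'E'
from h import *
import pickle
s=state(); R=s["tool_rot"];print(s["ee_pos"],s["wrist_force"],s["ft_torque"],18.33-np.degrees(np.arctan2(R[1,1],R[0,1])))
c=calibration("wrist"); p,d=capture("wrist"); cv2.imwrite("pics/d_wrist.png",p[:,:,::-1])
pickle.dump((c,p,d,s),open("d_wrist.pkl","wb"))
E
```

```text
[0.5129 0.2213 0.0794] [ 0.9649 -0.7742 -1.399 ] [-0.4011 -0.0897  0.022 ] 43.960983398664546
```

View pics/d_wrist.png

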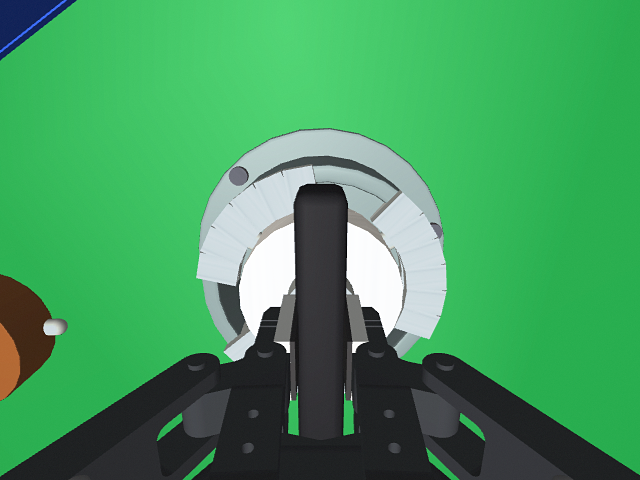

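The measured turn is 44°. The seat is compressed 2.8–3.2 mm, or about 12–13 N by both height and angle. I'll add 1°, then let go and rise.

Request:
move_arm --pt "0 0 0 0.0002 1" --pt "0 0 0 0.0002 1" --pt "0 0 0 0.0002 1"

```text
time_s: 15.95
ee_pos: [0.513, 0.2214, 0.0791]
tool_rot: [[0.449, 0.894, 0.001], [0.894, -0.449, 0.0], [0.0, 0.001, -1.0]]
wrist_force: [-0.6, -1.4, 0.8]
finger_gap: 0.0163
```

Request:
move_arm --pt "0.02 0 0 0 0" --pt "0.03 0 0 0 0" --pt "0.05 0 0 0 0" --pt "0.06 0 0 0 0" --pt "0.06 0 0 0 0" --pt "0.06 0 0 0 0" --pt "0.06 0 0 -0.01 0" --pt "0.06 0 0 -0.03 0" --pt "0.06 0 0 -0.06 0" --pt "0.06 0 0 -0.09 0" --pt "0.06 0 0 -0.12 0" --pt "0.06 0 0 -0.12 0"

```text
time_s: 17.15
ee_pos: [0.5151, 0.2228, 0.2041]
tool_rot: [[0.449, 0.894, 0.008], [0.894, -0.449, 0.003], [0.006, 0.006, -1.0]]
wrist_force: [-0.6, 0.4, 0.8]
finger_gap: 0.0604
```

```bash
python3 - <<'E'
from h import *
import pickle
from scipy.optimize import least_squares
s=state(); R=s["tool_rot"];print(s["ee_pos"],s["wrist_force"],s["time_s"],R)
c=calibration("wrist"); p,d=capture("wrist"); cv2.imwrite("pics/e_wrist.png",p[:,:,::-1])
pickle.dump((c,p,d,s),open("e_wrist.pkl","wb"))
p2,d2=capture("scene");cv2.imwrite("pics/e_scene.png",p2[:,:,::-1])
W=cloud(c,d); m=(p.max(2)<75)&(W[...,2]>.085)&(np.hypot(W[...,0]-.51,W[...,1]-.22)<.075)
n,l,st,ce=cv2.connectedComponentsWithStats(m.astype(np.uint8)); i=1+np.argmax(st[1:,4]);m=l==i
g=ray(c,np.argwhere(m)[:,::-1],.1)[:,:2]; L=cv2.fitLine(g.astype(np.float32),2,0,.01,.01).ravel()
print(st[i],L,np.degrees(np.arctan2(L[1],L[0])),np.nanmedian(W[m][:,2]))
D=(p.min(2)>170)&(W[...,2]>.06)&(W[...,2]<.07)&(np.hypot(W[...,0]-.51,W[...,1]-.22)<.04); print("drum z",D.sum(),np.nanmedian(W[D][:,2]))
E
```

```text
[0.5151 0.2228 0.2041] [-0.5714  0.4406  0.8485] 17.15 [[ 0.4489  0.8935  0.0085]
 [ 0.8936 -0.4489  0.0026]
 [ 0.0061  0.0064 -1.    ]]
[    0   301   640   179 48585] [ 0.8914 -0.4533  0.4419  0.0891] -26.955051 0.2766022148732393
drum z 4266 0.06321500025648841
```

View pics/e_wrist.png

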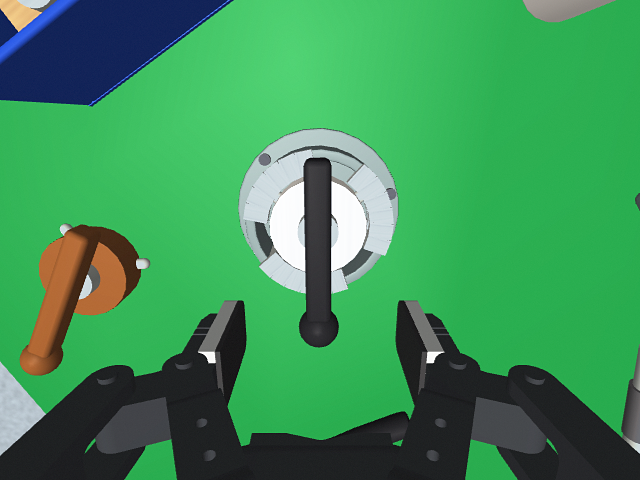

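View pics/e_scene.png

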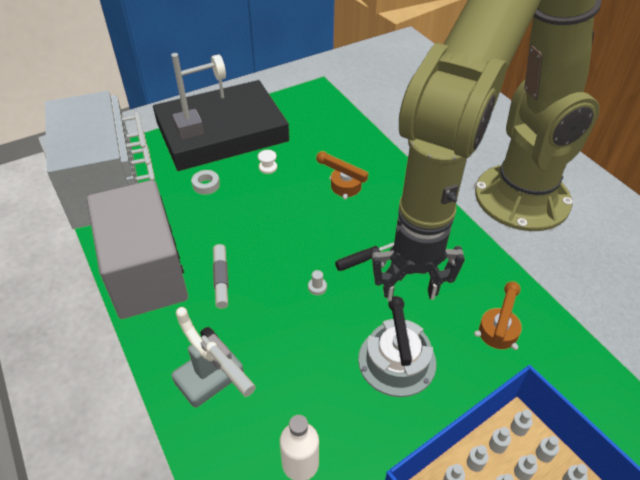

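The cap sits released in the socket (bar from (317,160) to (318,328) in the wrist view), and the bystanders are where they were. I'll check its angle against the gaps.

```bash
python3 - <<'E'
from h import *
import pickle
c,p,d,s=pickle.load(open("e_wrist.pkl","rb")); W=cloud(c,d)
m=p.max(2)<75; mid=[]
for v in range(168,302,3):
    u=np.flatnonzero(m[v,295:342])+295
    if len(u): mid.append((u.mean(),v))
g=ray(c,mid,.0995)[:,:2]; L=cv2.fitLine(g.astype(np.float32),2,0,.01,.01).ravel(); a=np.degrees(np.arctan2(L[1],L[0]));
print("bar ang",a, a%180)
C=np.array([.5128,.2212]); rim=(np.abs(W[...,2]-.056)<.004)
occ=[];angs=np.arange(0,360,1.)
for t in np.radians(angs):
    P=np.array([[C[0]+q*np.cos(t),C[1]+q*np.sin(t),.056] for q in np.linspace(.051,.055,4)])
    uv=np.round(proj(c,P)).astype(int); occ.append(rim[uv[:,1],uv[:,0]].mean())
occ=np.array(occ); print("".join("#" if v>.5 else "." for v in occ))
print("phase",np.degrees(np.angle(((1-occ)*np.exp(3j*np.radians(angs))).sum()))/3)
s=state();print(s["ee_pos"],s["wrist_force"],s["finger_gap"])
E
```

```text
bar ang 63.72138 63.72138
####.########################.......................................#################################################################################........................................############################################......................##############.......................................####################################################
phase 45.09653440843041
[0.5131 0.2214 0.1998] [ 0.7872  0.2025 -1.1554] 0.0599070040033418
```

```bash
python3 -c "
from bench import *
print(finish_job())"
```

```text
the job is handed in; nothing more can be done
None
```

The cap is in the socket, clamped firmly on the disc and released, and the job was handed in at about 17 s. The clamp force works out at about 12–14 N, but I inferred that from height and angle and never measured it on the disc.

- **First grip:** the fingers stopped on the stalk under the bar at 24.6 mm, so I opened, rose 8 mm and gripped the bar itself.
- **Insertion:** I lowered the cap through the gaps, with its ball end over the gap at −72° (world). The foot met the disc at about 28.7 mm, so this was a high disc.
- **Tightening:** the ramps began to bear at about 26°. I followed them down to 45° clockwise, well short of the 75° stop, then let go and rose clear.
- **Last checks:** the picture after release shows the cap 44.7° past the gap's middle, so it did not turn back, and its foot at about 25.5 mm.
- **Disagreement:** just before the last degree of turn, the compression came out differently by height (2.8–2.9 mm, about 12 N) and by angle (3.2 mm, about 13 N). Both are inside the 10–17 N limits.
- **Other things on the bench:** by eye in the final scene picture, they are where they were. The gripper is open and touching nothing.

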